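# Drive the stuck insert out of the tube block

### The arm

A 7-joint arm with a two-finger parallel gripper is mounted at the origin on a cart in front of the work surface, level with it; the furniture and walls round the work are solid. World frame = base frame: x ahead of the robot, y to its left, z up, the work surface at z = 0. Lengths are in mm, angles in rad, forces in N, time in s.
With the tool pointing down it reaches from about 425 to 875 mm from the base axis. Payload 8.4 kg.
Tool frame: the origin (TCP) lies at the very end of the fingers, on their centre line; the grasp point (between the pads) lies 19 mm behind it (bot.grip_depth is the distance from the TCP to the grasp point, in mm); z points along the fingers, y is the line along which they close (so a half turn about z gives the same grasp; the last joint's range is limited). The gripper opens to 87 mm and grips with 3 to 60 N. Pads are 19 mm wide; open, the fingers measure 117 mm over their backs; the gripper's body (75 mm by 190 mm) begins 51 mm behind the grasp point.
Start: joints at [-1.257, 0.333, 0.04, 1.465, -0.013, 1.343, -0.059], TCP at [260.762, 595.371, 222.546] pointing down, gripper open.
Joint ranges: [-2.58, 2.58], [-0.38, 2.09], [-1.3, 1.39], [0.25, 2.4], [-1.5, 4.64], [0.08, 2.09], [-2.65, 2.65]. Speed limits (rad/s): [2.22, 2.22, 2.79, 2.79, 3.14, 3.14, 3.14].

### API

Orientations are given as a 3x3 rotation matrix whose columns are the frame's x, y, z axes.
In Python, from workcell import bot gives the robot as it stands.
- The arm moves only by the tool play_rows, never from a script. Its argument "motion" is one flat list of numbers, 6 for each row, row after row: the shift along the tool's x, y, z as a fraction of full scale, then the turn, a rotation vector about the tool's x, y, z as a fraction of full scale. In form: [x, y, z, wx, wy, wz, x, y, z, wx, wy, wz, ...]. A call has 1 to 20 rows; each row is the pose to reach, as a shift and turn from the pose commanded when the call began, along the tool's axes at that moment, turning the shorter way round; what a row does not reach only later rows make up. Full scale, the value 1, is 100 mm for a shift and 2 pi rad for a turn. A row lasts 1/12 s, in which the tool goes at most 41.7 mm and 7.16 degrees, less where a joint would pass 70% of its speed; a pose out of reach is approached as far as the arm can. A call with a number of a shift or a turn outside -1 to 1 is refused whole. A call with a gripper value outside its range is refused whole. "gripper" is the closure, from -1 (fully open) to 1 (shut), set as the call begins (left out, the last holds). The fingers move at their own pace and stop on an object; "newtons" is the grip in N (left out, the last holds). Time passes only in rows, so rows that repeat a pose let the fingers close. It gives the time, the measured TCP pose, the force, the opening and the grip force at its end, in the units of the state.
- bot.observe(): the state, without advancing time (a new reading comes with each control period).
- bot.read_camera(name): name is "scene" or "top" or "wrist"; returns a dict with "color" (384x512x3 uint8, red, green, blue), "mtx" (3x3 intrinsics, pixels), "xyz" and "rotation" of the camera in the world; the wrist camera has in their place "tool_from_camera" (4x4, takes a point from camera to tool coordinates, whose origin is the TCP and whose axes are the flange's). Camera axes: x right, y down, z forward; pixel columns grow to the right and rows downward; lengths in mm; the calibration is good to about 2 mm. The wrist camera is an equidistant fisheye: a pixel r from the principal point sees the ray r / f radians off the axis. A picture is of the moment at which its call begins: read the wrist's pose just before it. There is no depth.
- bot.sign_off(): hands the job in; it is judged then, once.
The state is a dict: "t": time; "qpos": joint angles; "joint_vel": joint speeds; "tau": joint torques, N m; "eef_pos": TCP position; "ee_rot": TCP orientation; "ft_force": force on the tool from outside, world axes, zero at the start; "moment": the same for the moment, N m; "width": opening from 0.0 (shut) to 1.0 (fully open); "gripper_force": force on a finger pad.
Only numpy, scipy, OpenCV 4.12 (cv2) and the standard library are available. Lean on these libraries where they do the work, as an engineer would, in place of code of your own. Each camera call takes 0.05 s, during which the arm holds its last target. There are 200 camera calls.

### The job

The tube block on its pedestal has two inserts; one has lost its pull knob and is stuck inside its bore. Take the slim drift from the stand, put its nose through the small hole at the back of the stuck insert's bore and drive the insert right out so that it drops into the tray, then lay the drift back in its free place on the stand. Leave the insert that still has its knob, the thick drift, the bottles and the dish where they are.

Things in the scene. Friction and masses are not known exactly. Their poses are not given: they have to be found in the camera images.
- block: Fixed aluminium block, 110 (x) x 46 (y) x 56 (z) mm, on a grey pedestal; origin on the worktop under its middle. It spans z 32 to 88 mm and y -23 (back face) to +23 mm (front face). Two level bores along y, axes at x = -25 and +25, z = 60 mm, 21 mm wide, open at the front. Foot plate (8 mm high) and pedestal (32 mm high) reach back to y = -45 and -33 mm.
- bore_a (a point): Centre of the back hole, in the back face, of the bore at the block's x = -25 mm. At the back a 6 mm thick wall leaves only a round hole of 14 mm, so an insert comes out only to the front, pushed towards the block's +y from the back.
- bore_b (a point): Centre of the same 14 mm back hole of the bore at the block's x = +25 mm. A small sprung shoe in the roof of each bore, 8 mm in front of the block's middle, clamps the insert: it takes about 6 to 15 N to push along.
- stuck_insert: The stuck insert, without knob: a plain grey plastic cylinder, 19 mm diameter, 30 mm long, axis along its y, origin at its middle. It lies inside one of the two bores (which one varies), its front end 6 mm inside the block's front face, its rear end 4 mm in front of the back wall's inner side.
- good_insert: The sound insert in the other bore: plain grey plastic, the same shank, with a 28 mm collar and a 24 mm knob that stick out 23 mm from the block's front face. Origin 15 mm from its rear end, on the axis (y). To stay where it is.
- catch_tray: White tray, fixed to the worktop, 126 (x) x 198 (y) x 25 mm, already standing in front of the block, one long side tucked under the block's overhanging front, under both bores. Origin at the middle of its underside.
- stand: Fixed grey stand, base plate 130 (x) x 96 (y) x 6 mm; origin on the worktop under its middle. Two posts, 8 mm thick, at y = -37 and +37 mm, each with flared notches at x = -35 and +35 mm: floor 26 mm up and about 22 mm wide, walls ending 41 mm up. A drift lies along y in each pair of notches, nose to +y, handle axis 34 mm up.
- slim_drift: The slim steel drift: square handle 16 x 16 mm, 90 mm long, with a round nose of 8 mm diameter and 65 mm length on its end; 155 mm over all, about 0.12 kg. Origin at the middle of the handle (a good place to grip, across x, between the posts), y along the rod towards the nose. Lies in one of the two places of the stand (which one varies).
- slim_drift_tip (a point): Centre of the slim drift's nose end, 110 mm from the handle's middle along y.
- thick_drift: The thick drift, with the same handle but a nose of 18 mm diameter, which does not enter the 14 mm holes; in the other place of the stand. To stay there.
- stain_bottle: Small brown bottle with a black cap, 33 mm diameter, 77 mm high, standing beside the way to the bores; origin under its middle. To be left alone.
- reagent_bottle: White bottle with a teal cap, 48 mm diameter, 107 mm high, standing on the other side of the way to the bores; origin under its middle. To be left alone.
- petri_dish: Closed petri dish, 64 mm diameter, 15 mm high, beside the stand; origin under its middle. To be left alone.
There are look-alikes about, which are no part of the job. Of the things that look like the catch_tray, the larger one is meant.

How it is judged (in metres and radians):
On the way, in this order (a step that is already met when the one before it is completed fails the run):
1. the slim drift's nose, through the back hole, pushes on the stuck insert while that is still in its bore (contact force between slim_drift and stuck_insert above 1 N and y of slim_drift_tip in the frame of block above -0.02 m and y of stuck_insert in the frame of block between -0.005 and 0.025 m and z of stuck_insert in the frame of block between 0.05 and 0.07 m), for 0.05 s.
2. the stuck insert is out of the bore and lies in the tray (x of stuck_insert in the frame of catch_tray between -0.06 and 0.06 m and y of stuck_insert in the frame of catch_tray between -0.096 and 0.096 m and z of stuck_insert in the frame of catch_tray between 0 and 0.03 m), for 0.2 s.
At the end, for the whole second after the job is handed in: The stuck insert lies at rest in the tray, and the slim drift lies at rest in its place on the stand (both posts, axis within 0.12 rad of the notches, handle's middle within 20 mm of the stand's middle along the rod, height within 4 mm) (all of step 2 and z of slim_drift in the frame of stand between 0.03 and 0.038 m and y of slim_drift in the frame of stand between -0.02 and 0.02 m and x of slim_drift in the frame of stand between -0.045 and 0.045 m and angle between the y axis of slim_drift and the y axis of stand, either way round below 0.12 rad and linear speed of each of stuck_insert, slim_drift below 0.03 m/s); the robot touches nothing.
It fails at once if the sound insert is moved more than 5 mm (distance of good_insert from where it was at the start of the episode above 0.005 m).
It fails at once if the thick drift is moved more than 20 mm (distance of thick_drift from where it was at the start of the episode above 0.02 m).
It fails at once if a bottle or the dish is pushed more than 20 mm or a bottle knocked over (distance of any of stain_bottle, reagent_bottle, petri_dish from where it was at the start of the episode above 0.02 m or angle between any of stain_bottle, reagent_bottle's own z axis and vertical above 0.5 rad).
It also fails if it takes over 54 s, if anything falls off the work surface, if the arm or the gripper's body presses on something with over 40 N, if the wrist force passes 120 N, or if a joint passes its speed limit or range.

## Working session

There is one attempt and no reset: what is moved stays moved. The work goes in short steps, Python scripts to look and compute and a tool call to move; the robot and the scene stay as the last step left them, time stands still between calls to the robot, and variables do not carry over. Pictures are saved under pics/ and viewed, at most 10 in all, crops included, and the job is handed in when it is done.

Besides the shell and the picture viewer there is one more tool, called after "Emit:" as name(argument=value, ...) on one line, values as JSON. play_rows: Moves the arm, as the interface text tells. Its arguments: {"type":"object","properties":{"motion":{"type":"array","items":{"type":"number","minimum":-1,"maximum":1}},"gripper":{"type":"number"},"newtons":{"type":"number"}},"required":["motion"]}

```bash
ls; mkdir -p pics; python3 - <<'E'
from workcell import bot
import cv2,pickle,numpy as np
d={}
for n in("scene","top"):
    c=bot.read_camera(n); d[n]=c
    cv2.imwrite(f"pics/{n}0.png",cv2.resize(c["color"][:,:,::-1],(800,600),interpolation=cv2.INTER_CUBIC)); print(n,c["xyz"],c["rotation"],c["mtx"])
pickle.dump(d,open("cams.pkl","wb"))
o=bot.observe();print(o)
E
```

```text
pics
scene [ -92.84451081 -766.05069742  901.88743112] [[ 0.85705749 -0.27598956  0.43506577]
 [-0.51499301 -0.48400568  0.70747488]
 [ 0.01531863 -0.83040247 -0.55695339]] [[454.57050753   0.         249.34467828]
 [  0.         454.57050753 195.91406042]
 [  0.           0.           1.        ]]
top [ 307.24873507  243.7546589  1427.23765014] [[-0.02418322 -0.98186238  0.18804638]
 [-0.99941366  0.02830519  0.01926527]
 [-0.02423853 -0.18747023 -0.98197118]] [[454.50574055   0.         257.32939273]
 [  0.         454.50574055 197.64749347]
 [  0.           0.           1.        ]]
{'t': 0.1, 'qpos': array([-1.25723585,  0.33380776,  0.03986082,  1.46615296, -0.013378  ,
        1.34327989, -0.05848021]), 'joint_vel': array([ 1.16020628e-03, -1.17044529e-03,  2.85737790e-04, -1.76556618e-03,
        7.04345693e-04,  1.50434564e-03, -6.58968234e-06]), 'tau': array([ 4.51161395e-03, -6.57810473e+01,  1.34056527e+00, -4.04704535e+01,
       -5.94363059e-02,  4.09968838e-02,  1.26849068e-04]), 'eef_pos': array([260.60164755, 595.0322676 , 221.7836537 ]), 'ee_rot': array([[-9.16025567e-01,  4.01119627e-01, -4.53219571e-04],
       [ 4.01119869e-01,  9.16024642e-01, -1.30606674e-03],
       [-1.08728710e-04, -1.37818590e-03, -9.99999044e-01]]), 'ft_force': array([ 0.39900315, -0.55273943,  0.36135354]), 'moment': array([-0.02902493, -0.01546709, -0.01935187]), 'gripper_force': 0.0, 'width': 1.0024838333521235}
```

View pics/scene0.png

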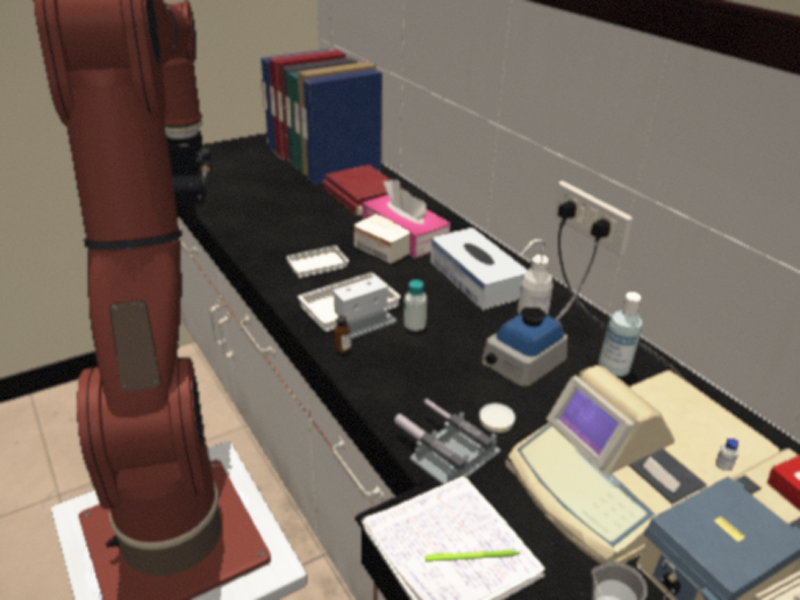

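View pics/top0.png

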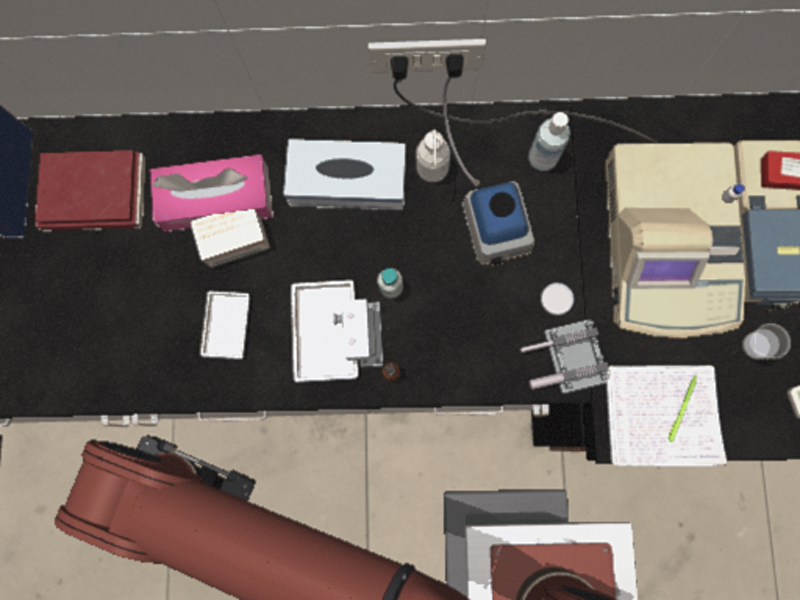

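The top view shows the block at (360,330) with its knob at (338,318), facing world +y. The stand is at (575,355): the slim drift is the upper one (tip 522,349) and the thick drift the lower. I'll zoom in to measure.

```bash
python3 - <<'E'
import pickle,cv2,numpy as np
d=pickle.load(open("cams.pkl","rb"));im=d["top"]["color"][:,:,::-1]
def crop(im,x0,y0,w,h,k):
    return cv2.resize(im[y0:y0+h,x0:x0+w],(w*k,h*k),interpolation=cv2.INTER_CUBIC)
a=crop(im,183,165,80,85,7)
b=crop(im,328,175,66,85,7)  # 
cv2.imwrite("pics/a.png",a[:, :560]);cv2.imwrite("pics/b.png",b)
E
```

```text
(no output)
```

View pics/a.png

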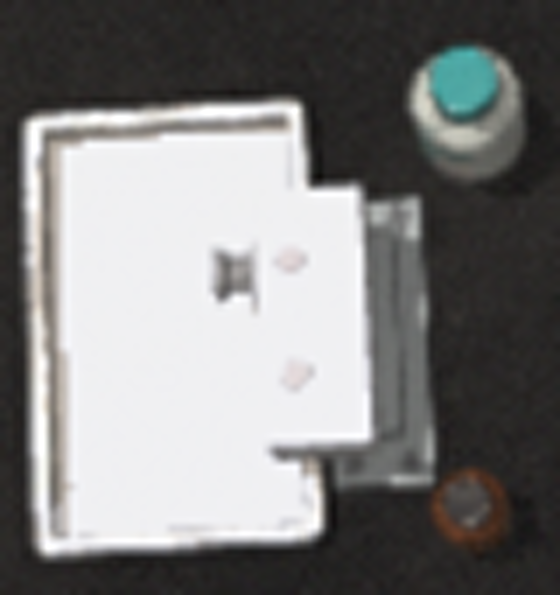

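View pics/b.png

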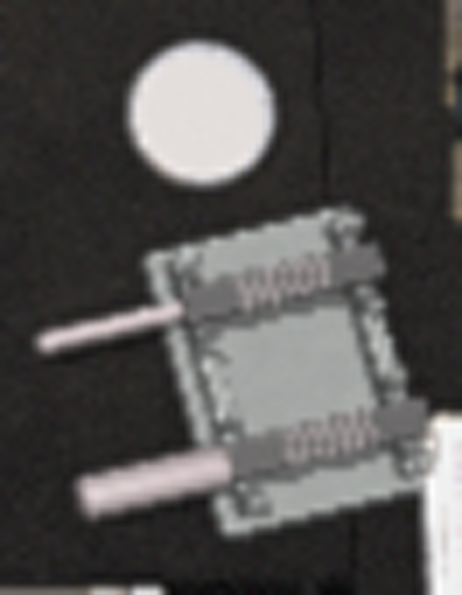

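The near bore (the smaller-x one, lower in the image) has no knob, so that is the stuck one. The shoe screws are at (290,260) and (298,375), and the drift tip is at (40,344). Next I fit the poses.

```bash
cat > h.py <<'E'
import pickle,numpy as np
from scipy.optimize import least_squares
d=pickle.load(open("cams.pkl","rb"))
def ray(c,uv):
    return c["rotation"]@np.linalg.solve(c["mtx"],[uv[0],uv[1],1])
def onz(c,uv,z):
    r=ray(c,uv);return c["xyz"]+r*(z-c["xyz"][2])/r[2]
def proj(c,P):
    q=(np.atleast_2d(P)-c["xyz"])@c["rotation"]@c["mtx"].T
    return q[:,:2]/q[:,2:]
def A(p):return (183+(p[0]+.5)/7-.5,165+(p[1]+.5)/7-.5)
def B(p):return (328+(p[0]+.5)/7-.5,175+(p[1]+.5)/7-.5)
def fit(c,obj,pix,x0):
    obj=np.array(obj,float)
    def w(x):
        k,s=np.cos(x[2]),np.sin(x[2])
        return obj@np.array([[k,-s,0],[s,k,0],[0,0,1]]).T+[x[0],x[1],0]
    r=least_squares(lambda x:(proj(c,w(x))-pix).ravel(),x0,loss='soft_l1',x_scale=[10,10,.1])
    return r.x,r.fun.reshape(-1,2)
E
python3 - <<'E'
from h import *
np.set_printoptions(precision=2,suppress=True)
T=d["top"]
bl=fit(T,[(55,-23,88),(-55,-23,88),(25,8,88),(-25,8,88),(55,-45,8),(-55,-45,8),(-55,23,88)],
 [A(p) for p in[(362,187),(374,442),(290,260),(298,375),(422,198),(434,487),(272,448)]],[650,480,0]);print("block",bl)
for n,p,z in[("tip",(38,345),34),("junc",(183,308),34),("end",(383,263),34),("ttip",(85,495),34),("tend",(425,415),34)]:print(n,onz(T,B(p),z))
print("stand",fit(T,[(65,48,6),(65,-48,6),(-65,48,6),(-65,-48,6)],[B(p) for p in[(147,258),(358,208),(224,535),(436,480)]],[600,0,0]))
print("tray",fit(T,[(63,99,25),(63,-99,25),(-63,99,25),(-63,-99,25)],[A(p) for p in[(28,115),(300,100),(40,555),(325,540)]],[600,500,0]))
print("tray",fit(T,[(99,63,25),(99,-63,25),(-99,63,25),(-99,-63,25)],[A(p) for p in[(28,115),(300,100),(40,555),(325,540)]],[600,500,0]))
print("teal",onz(T,A((464,82)),107),"brown",onz(T,A((466,500)),77),"dish",onz(T,B((202,113)),15))
print("knob",onz(T,A((235,278)),60+10))
E
```

```text
block (array([529.28, 360.3 ,   0.04]), array([[-0.16,  0.03],
       [ 0.1 , -0.16],
       [ 0.36,  0.06],
       [ 0.04,  0.11],
       [ 0.02,  3.05],
       [ 0.31, -3.92],
       [-0.78,  0.  ]]))
tip [485.31  40.4   34.  ]
junc [499.94 -24.01  34.  ]
end [ 517.48 -112.88   34.  ]
ttip [419.08  23.66  34.  ]
tend [ 450.   -126.02   34.  ]
stand (array([474.94, -75.57,   0.21]), array([[ 0.13, -0.56],
       [-0.52, -0.41],
       [ 0.32,  0.19],
       [ 0.02,  0.88]]))
tray (array([537.79, 429.45,   0.42]), array([[-16.24,  25.61],
       [  1.99,   1.08],
       [ -1.88,  -1.07],
       [ 15.27, -26.32]]))
tray (array([537.86, 428.99,   0.03]), array([[-0.22,  0.45],
       [ 0.48,  0.1 ],
       [-0.06, -0.09],
       [-0.16, -0.44]]))
teal [625.73 293.38 107.  ] brown [450.25 297.44  77.  ] dish [590.95 -41.84  15.  ]
knob [550.23 396.04  70.  ]
```

Emit:
play_rows(motion=[-1, -1, 0, 0, 0, 0, -1, -1, 0, 0, 0, 0, -1, -1, 0, 0, 0, 0, -1, -1, 0, 0, 0, 0], gripper=-1)

```text
t: 0.43
eef_pos: [315.3, 458.3, 222.4]
ee_rot: [[-0.914, 0.406, 0.001], [0.406, 0.914, -0.002], [-0.002, -0.002, -1.0]]
ft_force: [1.1, -0.5, 0.6]
width: 1.001
gripper_force: 0.0
```

Emit:
play_rows(motion=[-1, -1, 0, 0, 0, 0, -1, -1, 0, 0, 0, 0, -1, -1, 0, 0, 0, 0, -1, -1, 0, 0, 0, 0])

```text
t: 0.77
eef_pos: [366.0, 326.5, 222.5]
ee_rot: [[-0.914, 0.406, 0.0], [0.406, 0.914, -0.001], [-0.001, -0.001, -1.0]]
ft_force: [0.0, 0.2, 0.5]
width: 1.0
gripper_force: 0.0
```

Emit:
play_rows(motion=[-1, -1, 0, 0, 0, 0, -1, -1, 0, 0, 0, 0, -1, -1, 0, 0, 0, 0, -1, -1, 0, 0, 0, 0])

```text
t: 1.1
eef_pos: [416.9, 194.7, 222.6]
ee_rot: [[-0.914, 0.406, 0.0], [0.406, 0.914, -0.001], [-0.001, -0.001, -1.0]]
ft_force: [1.5, -0.6, 0.1]
width: 1.003
gripper_force: 0.0
```

Emit:
play_rows(motion=[-1, -1, 0, 0, 0, 0, -1, -1, 0, 0, 0, 0, -1, -1, 0, 0, 0, 0, -1, -1, 0, 0, 0, 0])

```text
t: 1.43
eef_pos: [467.9, 62.8, 222.8]
ee_rot: [[-0.914, 0.406, 0.001], [0.406, 0.914, -0.001], [-0.001, -0.001, -1.0]]
ft_force: [-0.2, 0.3, 0.2]
width: 1.0
gripper_force: 0.0
```

Emit:
play_rows(motion=[-0.9, -0.9, 0.3, 0, 0, 0.15, -0.9, -0.9, 0.3, 0, 0, 0.15, -0.9, -0.9, 0.3, 0, 0, 0.15, -0.9, -0.9, 0.3, 0, 0, 0.15, -0.9, -0.9, 0.3, 0, 0, 0.15, -0.9, -0.9, 0.3, 0, 0, 0.15, -0.9, -0.9, 0.3, 0, 0, 0.15, -0.9, -0.9, 0.3, 0, 0, 0.15, -0.9, -0.9, 0.3, 0, 0, 0.15, -0.9, -0.9, 0.3, 0, 0, 0.15], gripper=-0.2)

```text
t: 2.27
eef_pos: [512.9, -49.9, 192.4]
ee_rot: [[-0.216, 0.976, -0.0], [0.976, 0.216, -0.0], [-0.0, -0.0, -1.0]]
ft_force: [-0.6, 0.9, 0.5]
width: 0.606
gripper_force: 0.0
```

```bash
python3 - <<'E'
from workcell import bot
import cv2,pickle
o=bot.observe();c=bot.read_camera("wrist")
pickle.dump((o,c),open("w1.pkl","wb"))
cv2.imwrite("pics/w1.png",cv2.resize(c["color"][:,:,::-1],(800,600),interpolation=cv2.INTER_CUBIC))
print(o["eef_pos"],o["ee_rot"],o["qpos"],c["tool_from_camera"],c["mtx"])
E
```

```text
[512.92657351 -49.91048483 192.41761624] [[-2.16494190e-01  9.76283847e-01 -3.39307058e-04]
 [ 9.76283905e-01  2.16494163e-01 -1.16590678e-04]
 [-4.03675987e-05 -3.56501224e-04 -9.99999936e-01]] [-0.61885868  0.07302048  0.66732362  1.85762746 -0.04783071  1.22726679
  0.28152617] [[ 6.76298522e-05 -9.66897331e-01 -2.55165725e-01  6.88559280e+01]
 [ 9.99999954e-01 -1.01163610e-05  3.03376684e-04  2.81966596e-02]
 [-2.95915454e-04 -2.55165734e-01  9.66897285e-01 -1.61904864e+02]
 [ 0.00000000e+00  0.00000000e+00  0.00000000e+00  1.00000000e+00]] [[297.31863964   0.         258.34667129]
 [  0.         297.31863964 190.57240653]
 [  0.           0.           1.        ]]
```

View pics/w1.png

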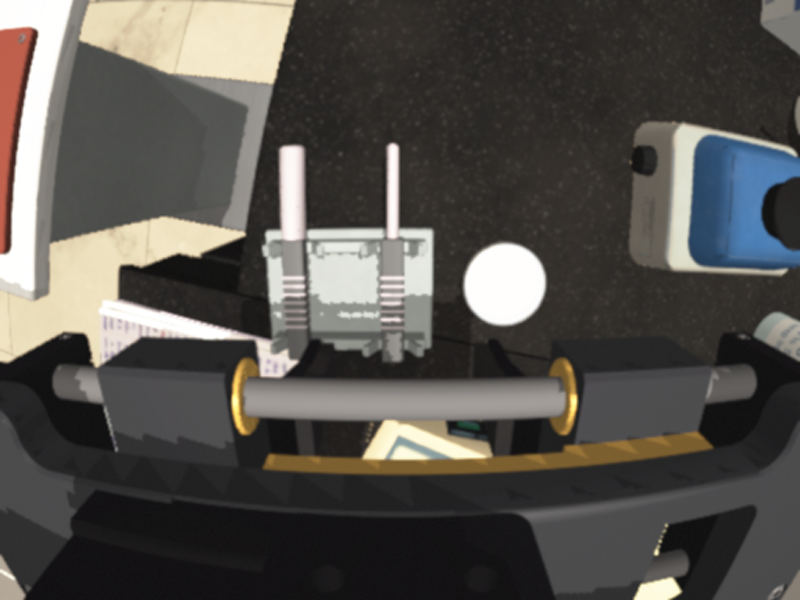

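The wrist view shows the slim drift with its tip at (392,144), the nose/handle junction at (393,239) and the handle end at (392,361), close to parallel to the tool's x axis.

```bash
cat >> h.py <<'E'
def wpt(o,c,uv800,z):
    uv=np.array([(uv800[0]+.5)*.64-.5,(uv800[1]+.5)*.64-.5])
    M=c["mtx"];v=(uv-M[:2,2])/M[0,0];th=np.linalg.norm(v)
    r=np.r_[v/th*np.sin(th),np.cos(th)]
    R=np.array(o["ee_rot"]);X=c["tool_from_camera"]
    w=R@X[:3,:3]@r;p=R@X[:3,3]+o["eef_pos"]
    return p+w*(z-p[2])/w[2]
E
python3 - <<'E'
from h import *
o,c=pickle.load(open("w1.pkl","rb"))
P=[wpt(o,c,p,z) for p,z in[((392.5,144),38),((393,239),42),((392,361),42),((291,147),43),((293,240),42)]]
for p in P:print(p)
a=np.array(P[0]-P[2]);yaw=np.arctan2(-a[0],a[1]);print("len",np.linalg.norm(a[:2]),"yaw",yaw)
m=P[0][:2]-110*np.array([-np.sin(yaw),np.cos(yaw)]);print("mid",m)
R=np.array(o["ee_rot"]);print(R.T@(np.r_[m,19]-o["eef_pos"]), "toolyaw",np.arctan2(R[1,1],R[0,1]))
E
```

```text
[485.53878411  38.44451818  38.        ]
[499.76048346 -24.42020917  42.        ]
[ 517.70324563 -111.16134689   42.        ]
[418.93764343  23.25948098  43.        ]
[432.30446245 -39.30369542  42.        ]
len 153.02440148550872 yaw 0.21177105232610932
mid [508.65987286 -69.09810246]
[-17.80184593  -8.25769455 173.4212899 ] toolyaw 0.2182220439991174
```

Emit:
play_rows(motion=[-0.18, -0.083, 1, 0, 0, 0.001, -0.18, -0.083, 1, 0, 0, 0.001, -0.18, -0.083, 1, 0, 0, 0.001, -0.18, -0.083, 1, 0, 0, 0.001])

```text
t: 2.65
eef_pos: [505.5, -70.1, 88.7]
ee_rot: [[-0.209, 0.978, -0.007], [0.978, 0.209, -0.001], [0.0, -0.007, -1.0]]
ft_force: [-0.4, -0.1, 0.1]
width: 0.604
gripper_force: 0.0
```

Emit:
play_rows(motion=[0, 0, 0.3, 0, 0, 0, 0, 0, 0.5, 0, 0, 0, 0, 0, 0.65, 0, 0, 0, 0, 0, 0.72, 0, 0, 0, 0, 0, 0.73, 0, 0, 0, 0, 0, 0.73, 0, 0, 0])

```text
t: 3.15
eef_pos: [509.6, -69.3, 20.6]
ee_rot: [[-0.209, 0.978, 0.001], [0.978, 0.209, 0.0], [-0.0, 0.001, -1.0]]
ft_force: [1.2, 0.0, 2.2]
width: 0.597
gripper_force: 0.0
```

Emit:
play_rows(motion=[0, 0, 0, 0, 0, 0, 0, 0, 0, 0, 0, 0, 0, 0, 0, 0, 0, 0, 0, 0, 0, 0, 0, 0, 0, 0, 0, 0, 0, 0, 0, 0, 0, 0, 0, 0, 0, 0, 0, 0, 0, 0, 0, 0, 0, 0, 0, 0], gripper=1, newtons=50)

```text
t: 3.82
eef_pos: [508.8, -69.4, 19.7]
ee_rot: [[-0.208, 0.978, 0.0], [0.978, 0.208, 0.0], [0.0, 0.0, -1.0]]
ft_force: [-1.0, 0.4, 2.1]
width: 0.178
gripper_force: 50.0
```

Emit:
play_rows(motion=[0, 0, -0.1, 0, 0, 0, 0, 0, -0.25, 0, 0, 0, 0, 0, -0.4, 0, 0, 0, 0, 0, -0.5, 0, 0, 0, 0, 0, -0.5, 0, 0, 0])

```text
t: 4.23
eef_pos: [510.1, -69.6, 71.8]
ee_rot: [[-0.207, 0.978, 0.003], [0.978, 0.207, 0.001], [-0.0, 0.003, -1.0]]
ft_force: [0.5, -1.1, -1.1]
width: 0.178
gripper_force: 50.0
```

Emit:
play_rows(motion=[0.15, 0.03, 0, 0, 0, 0, 0.4, 0.09, 0, 0, 0, 0, 0.65, 0.15, 0, 0, 0, 0, 0.9, 0.2, 0, 0, 0, 0])

```text
t: 4.57
eef_pos: [509.2, 23.7, 69.1]
ee_rot: [[-0.207, 0.978, -0.0], [0.978, 0.207, -0.0], [0.0, -0.0, -1.0]]
ft_force: [0.2, 0.5, -0.3]
width: 0.18
gripper_force: 50.0
```

Emit:
play_rows(motion=[0.25, 0.06, 0, 0, 0, 0.006, 0.5, 0.11, 0, 0, 0, 0.013, 0.75, 0.16, 0, 0, 0, 0.02, 0.9, 0.2, 0, 0, 0, 0.027, 0.9, 0.2, 0, 0, 0, 0.027])

```text
t: 4.98
eef_pos: [509.9, 119.3, 68.9]
ee_rot: [[-0.042, 0.999, -0.001], [0.999, 0.042, 0.001], [0.001, -0.001, -1.0]]
ft_force: [1.3, -0.4, -2.1]
width: 0.174
gripper_force: 50.0
```

```bash
python3 - <<'E'
from h import *
from workcell import bot
np.set_printoptions(precision=3,suppress=True)
o=bot.observe();R=np.array(o["ee_rot"]);print(o["eef_pos"],R,o["qpos"],o["width"])
print(R.T@(np.array([510.6,190,45.7])-o["eef_pos"]),np.arctan2(R[1,1],R[0,1]))
E
```

```text
[509.883 119.316  68.927] [[-0.042  0.999 -0.001]
 [ 0.999  0.042  0.001]
 [ 0.001 -0.001 -1.   ]] [-0.834  0.242  0.588  1.97  -0.162  0.976 -0.125] 0.1741806669579975
[70.57   3.722 23.288] 0.04230867062887187
```

Emit:
play_rows(motion=[0.2, 0.01, 0.06, 0, 0, 0, 0.4, 0.02, 0.12, 0, 0, 0, 0.6, 0.03, 0.2, 0, 0, 0, 0.7, 0.037, 0.233, 0, 0, 0, 0.7, 0.037, 0.233, 0, 0, 0, 0.7, 0.037, 0.233, 0, 0, 0])

```text
t: 5.48
eef_pos: [511.3, 184.1, 45.9]
ee_rot: [[-0.04, 0.999, -0.001], [0.999, 0.04, -0.001], [-0.001, -0.001, -1.0]]
ft_force: [0.3, 0.5, -0.7]
width: 0.181
gripper_force: 50.0
```

```bash
python3 - <<'E'
from workcell import bot
import cv2,pickle
import numpy as np
o=bot.observe();c=bot.read_camera("wrist");s=bot.read_camera("scene");t=bot.read_camera("top")
pickle.dump((o,c),open("w2.pkl","wb"));pickle.dump((s,t),open("st2.pkl","wb"))
k=c["color"][20:260,110:430,::-1]
a=cv2.resize(k,(800,600),interpolation=cv2.INTER_CUBIC)
cv2.imwrite("pics/w2.png",a)
print(o["eef_pos"],o["ee_rot"])
E
```

```text
[511.25196254 184.06558079  45.93733585] [[-4.00609878e-02  9.99196992e-01 -6.98447025e-04]
 [ 9.99196458e-01  4.00600742e-02 -1.27638894e-03]
 [-1.24738415e-03 -7.49019195e-04 -9.99998942e-01]]
```

View pics/w2.png

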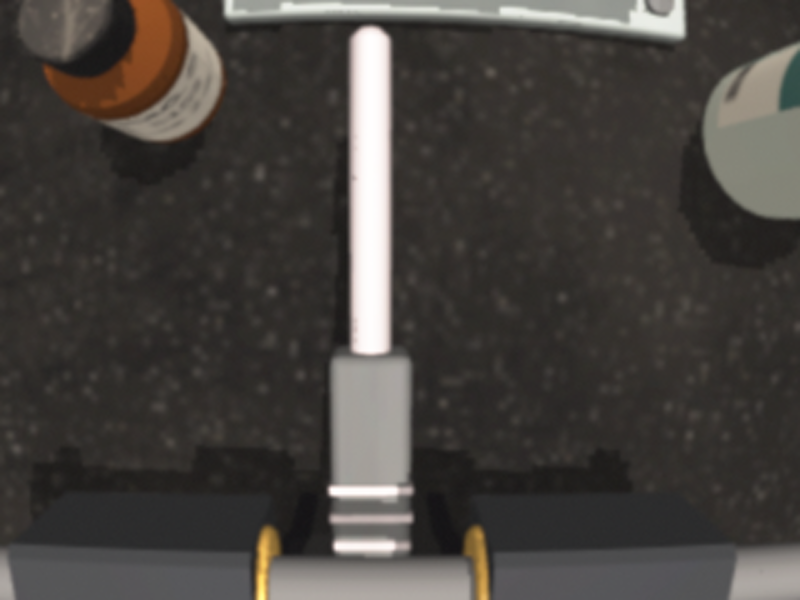

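The drift is straight in the grip, with its tip at about (370,28). The foot plate's back edge runs from (228,20) to (685,40). I'll compare these with the block fit and look at the rest of the image top together with a top-camera crop.

```bash
python3 - <<'E'
from h import *
import cv2
np.set_printoptions(precision=2,suppress=True)
o,c=pickle.load(open("w2.pkl","rb"))
def C(p):  # crop->800 coords
    u=110+(p[0]+.5)/2.5-.5;v=20+(p[1]+.5)/2.5-.5
    return ((u+.5)/.64-.5,(v+.5)/.64-.5)
for n,p,z in[("tipL",(351,45),60),("tipR",(390,45),60),("tip",(370,26),60),("jL",(351,350),60),("jR",(390,350),60),("footL",(225,22),8),("footR",(685,42),8)]:print(n,wpt(o,c,C(p),z))
s,t=pickle.load(open("st2.pkl","rb"))
a=cv2.resize(c["color"][0:60,150:410,::-1],(780,180),interpolation=cv2.INTER_CUBIC)
b=cv2.resize(t["color"][165:250,183:293,::-1],(520,401),interpolation=cv2.INTER_CUBIC)
e=cv2.resize(s["color"][165:232,205:248,::-1],(257,401),interpolation=cv2.INTER_CUBIC)
v=np.zeros((585,780,3),np.uint8);v[:180]=a;v[183:584,:520]=b;v[183:584,523:780]=e
cv2.imwrite("pics/m2.png",v)
E
```

```text
tipL [503.09 291.43  60.  ]
tipR [510.75 291.73  60.  ]
tip [506.66 295.62  60.  ]
jL [505.48 229.8   60.  ]
jR [513.31 230.12  60.  ]
footL [466.7  311.65   8.  ]
footR [594.73 316.2    8.  ]
```

View pics/m2.png

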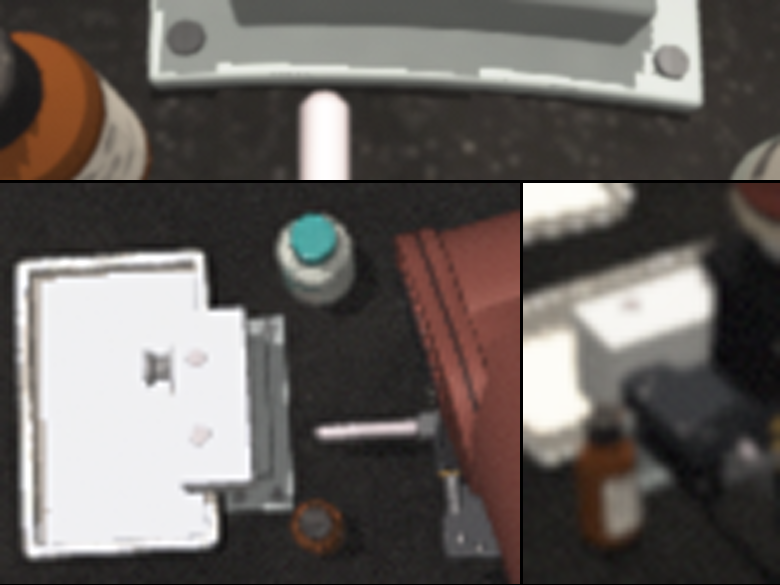

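Emit:
play_rows(motion=[0.15, 0, 0, 0, 0, 0, 0.3, 0, 0, 0, 0, 0, 0.38, 0, 0, 0, 0, 0, 0.42, 0, 0, 0, 0, 0, 0.46, 0, 0, 0, 0, 0, 0.48, 0, 0, 0, 0, 0, 0.48, 0, 0, 0, 0, 0])

```text
t: 6.22
eef_pos: [509.4, 233.3, 46.2]
ee_rot: [[-0.04, 0.999, -0.0], [0.999, 0.04, -0.0], [-0.0, -0.0, -1.0]]
ft_force: [0.2, -0.3, -1.8]
width: 0.178
gripper_force: 50.0
```

Emit:
play_rows(motion=[0.03, 0, 0, 0, 0, 0, 0.06, 0, 0, 0, 0, 0, 0.09, 0, 0, 0, 0, 0, 0.12, 0, 0, 0, 0, 0, 0.15, 0, 0, 0, 0, 0, 0.18, 0, 0, 0, 0, 0])

```text
t: 6.72
eef_pos: [509.2, 245.4, 45.6]
ee_rot: [[-0.035, 0.999, -0.001], [0.999, 0.035, -0.006], [-0.006, -0.002, -1.0]]
ft_force: [0.1, -15.5, 0.7]
width: 0.175
gripper_force: 50.0
```

Emit:
play_rows(motion=[0.03, 0, 0, 0, 0, 0, 0.06, 0, 0, 0, 0, 0, 0.09, 0, 0, 0, 0, 0, 0.12, 0, 0, 0, 0, 0, 0.15, 0, 0, 0, 0, 0, 0.18, 0, 0, 0, 0, 0, 0.22, 0, 0, 0, 0, 0, 0.26, 0, 0, 0, 0, 0, 0.3, 0, 0, 0, 0, 0, 0.3, 0, 0, 0, 0, 0])

```text
t: 7.55
eef_pos: [507.3, 282.6, 46.3]
ee_rot: [[-0.041, 0.999, 0.0], [0.999, 0.041, 0.001], [0.001, 0.0, -1.0]]
ft_force: [-0.8, 0.2, -1.1]
width: 0.184
gripper_force: 50.0
```

```bash
python3 - <<'E'
from workcell import bot
import cv2,numpy as np
t=bot.read_camera("top");s=bot.read_camera("scene");o=bot.observe()
b=cv2.resize(t["color"][165:250,183:293,::-1],(520,401),interpolation=cv2.INTER_CUBIC)
e=cv2.resize(s["color"][165:232,185:248,::-1],(377,401),interpolation=cv2.INTER_CUBIC)
v=np.zeros((401,800,3),np.uint8);v[:,:520]=b;v[:,523:800]=e[:,:277]
cv2.imwrite("pics/p1.png",v);print(o["t"],o["eef_pos"],o["ft_force"],o["width"])
E
```

```text
7.65 [507.47482833 281.4947268   46.25586848] [ 0.47477132 -0.55672683 -1.04885135] 0.18448219702167426
```

View pics/p1.png

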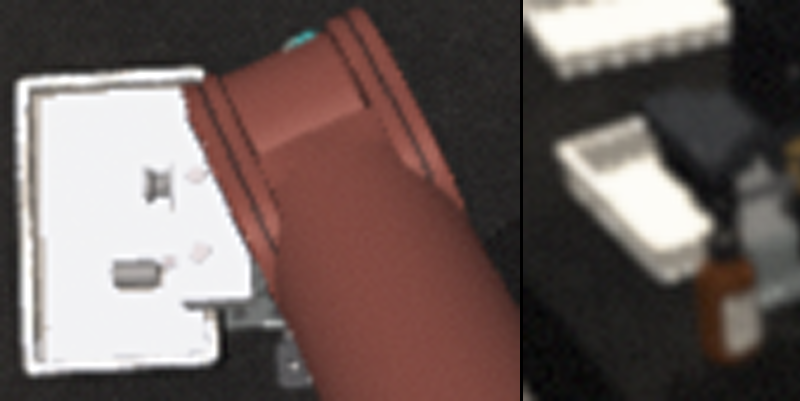

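The insert lies at (137,273) in the tray area with the nose visible behind it, and the force is zero. I retract along the same line.

Emit:
play_rows(motion=[-0.1, 0, 0, 0, 0, 0, -0.25, 0, 0, 0, 0, 0, -0.45, 0, 0, 0, 0, 0, -0.65, 0, 0, 0, 0, 0, -0.85, 0, 0, 0, 0, 0, -1, 0, 0, 0, 0, 0, -1, 0, 0, 0, 0, 0])

```text
t: 8.23
eef_pos: [511.9, 175.6, 46.4]
ee_rot: [[-0.034, 0.999, -0.0], [0.999, 0.034, -0.001], [-0.001, -0.0, -1.0]]
ft_force: [-0.1, -0.9, -1.2]
width: 0.178
gripper_force: 50.0
```

Emit:
play_rows(motion=[-0.2, 0, -0.05, 0, 0, 0, -0.5, 0, -0.12, 0, 0, 0, -0.75, 0, -0.22, 0, 0, 0, -1, 0, -0.25, 0, 0, 0, -1, 0, -0.25, 0, 0, 0])

```text
t: 8.65
eef_pos: [516.2, 75.3, 72.4]
ee_rot: [[-0.033, 0.999, 0.002], [0.999, 0.033, -0.001], [-0.001, 0.002, -1.0]]
ft_force: [-0.6, -0.9, -1.5]
width: 0.182
gripper_force: 50.0
```

```bash
python3 - <<'E'
from h import *
from workcell import bot
import cv2
np.set_printoptions(precision=3,suppress=True)
o=bot.observe();c=bot.read_camera("wrist");t=bot.read_camera("top")
pickle.dump((o,c),open("w3.pkl","wb"))
R=np.array(o["ee_rot"]);print(o["t"],o["eef_pos"],np.arctan2(R[1,1],R[0,1]))
print(R.T@(np.array([508.8,-69.4,70])-o["eef_pos"]))
a=cv2.resize(c["color"][20:260,110:430,::-1],(480,360),interpolation=cv2.INTER_CUBIC)
b=cv2.resize(t["color"][165:250,183:248,::-1],(306,401),interpolation=cv2.INTER_CUBIC)
v=np.zeros((401,790,3),np.uint8);v[:360,:480]=a;v[:,484:]=b
cv2.imwrite("pics/r1.png",v)
E
```

```text
8.65 [516.186  75.32   72.35 ] 0.03328360187602224
[-144.392  -12.201    2.467]
```

View pics/r1.png

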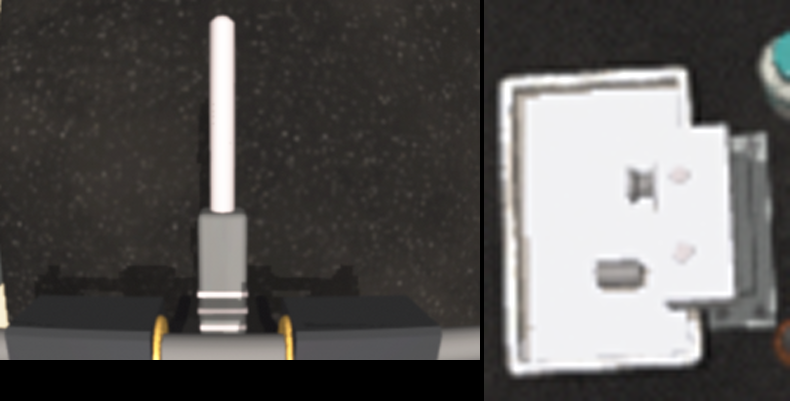

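The insert lies in the tray at rest, and the drift has not slipped in the grip. Back to above the stand.

Emit:
play_rows(motion=[-0.2, -0.02, 0, 0, 0, -0.007, -0.4, -0.04, 0, 0, 0, -0.014, -0.6, -0.06, 0, 0, 0, -0.021, -0.8, -0.07, 0, 0, 0, -0.028, -0.8, -0.07, 0, 0, 0, -0.028])

```text
t: 9.17
eef_pos: [511.4, -2.2, 71.2]
ee_rot: [[-0.214, 0.977, -0.0], [0.977, 0.214, -0.001], [-0.001, -0.0, -1.0]]
ft_force: [0.7, -0.8, -2.5]
width: 0.18
gripper_force: 50.0
```

```bash
cat > n.py <<'E'
from h import *
from workcell import bot
import sys
np.set_printoptions(precision=3,suppress=True)
o=bot.observe();R=np.array(o["ee_rot"]);print(o["t"],o["eef_pos"],np.arctan2(R[1,1],R[0,1]),np.linalg.norm(o["joint_vel"]))
print(R.T@(np.array([508.8,-69.4,float(sys.argv[1])])-o["eef_pos"]))
E
python3 n.py 70
```

```text
9.1667 [511.352  -2.238  71.151] 0.21516527181198744 0.14500112689648384
[-65.067 -16.832   1.228]
```

Emit:
play_rows(motion=[-0.2, -0.05, 0, 0, 0, 0.001, -0.4, -0.1, 0, 0, 0, 0.001, -0.6, -0.16, 0, 0, 0, 0.001, -0.65, -0.168, 0, 0, 0, 0.001, -0.65, -0.168, 0, 0, 0, 0.001, -0.65, -0.168, 0, 0, 0, 0.001, -0.65, -0.168, 0, 0, 0, 0.001])

```text
t: 9.75
eef_pos: [509.4, -64.4, 71.1]
ee_rot: [[-0.209, 0.978, -0.0], [0.978, 0.209, 0.001], [0.001, -0.0, -1.0]]
ft_force: [0.0, 0.7, -1.3]
width: 0.181
gripper_force: 50.0
```

```bash
python3 n.py 20
```

```text
9.75 [509.398 -64.366  71.101] 0.21105898361117736 0.006631130823872631
[-4.827 -1.633 51.098]
```

Emit:
play_rows(motion=[-0.048, -0.016, 0, 0, 0, 0, -0.048, -0.016, 0.1, 0, 0, 0, -0.048, -0.016, 0.2, 0, 0, 0, -0.048, -0.016, 0.3, 0, 0, 0, -0.048, -0.016, 0.4, 0, 0, 0, -0.048, -0.016, 0.46, 0, 0, 0, -0.048, -0.016, 0.5, 0, 0, 0, -0.048, -0.016, 0.505, 0, 0, 0, -0.048, -0.016, 0.505, 0, 0, 0, -0.048, -0.016, 0.505, 0, 0, 0])

```text
t: 10.58
eef_pos: [508.8, -71.3, 20.9]
ee_rot: [[-0.208, 0.978, 0.0], [0.978, 0.208, -0.0], [-0.0, 0.0, -1.0]]
ft_force: [-0.8, 0.5, -1.5]
width: 0.173
gripper_force: 50.0
```

Emit:
play_rows(motion=[0, 0, 0.01, 0, 0, 0, 0, 0, 0.01, 0, 0, 0, 0, 0, 0.01, 0, 0, 0])

```text
t: 10.83
eef_pos: [508.7, -71.1, 19.9]
ee_rot: [[-0.208, 0.978, 0.0], [0.978, 0.208, 0.0], [0.0, 0.0, -1.0]]
ft_force: [0.2, -0.3, -1.2]
width: 0.179
gripper_force: 50.0
```

Emit:
play_rows(motion=[0, 0, 0, 0, 0, 0, 0, 0, 0, 0, 0, 0, 0, 0, 0, 0, 0, 0, 0, 0, 0, 0, 0, 0, 0, 0, 0, 0, 0, 0, 0, 0, 0, 0, 0, 0], gripper=-0.2)

```text
t: 11.33
eef_pos: [508.7, -71.2, 19.8]
ee_rot: [[-0.208, 0.978, 0.0], [0.978, 0.208, 0.0], [-0.0, 0.0, -1.0]]
ft_force: [0.1, 0.7, -0.5]
width: 0.538
gripper_force: 0.0
```

Emit:
play_rows(motion=[0, 0, -0.1, 0, 0, 0, 0, 0, -0.3, 0, 0, 0, 0, 0, -0.6, 0, 0, 0, 0, 0, -1, 0, 0, 0, 0, 0, -1, 0, 0, 0])

```text
t: 11.75
eef_pos: [512.2, -72.2, 126.8]
ee_rot: [[-0.206, 0.978, 0.009], [0.978, 0.206, 0.001], [-0.001, 0.009, -1.0]]
ft_force: [1.9, -0.6, 0.7]
width: 0.597
gripper_force: 0.0
```

Emit:
play_rows(motion=[0, 0, -0.3, 0, 0, 0, 0, 0, -0.7, 0, 0, 0, 0, 0, -0.7, 0, 0, 0, 0, 0, -0.7, 0, 0, 0, 0, 0, -0.7, 0, 0, 0])

```text
t: 12.17
eef_pos: [508.6, -71.2, 190.0]
ee_rot: [[-0.208, 0.978, 0.001], [0.978, 0.208, 0.0], [0.0, 0.001, -1.0]]
ft_force: [0.2, -0.3, -0.2]
width: 0.598
gripper_force: 0.0
```

```bash
python3 - <<'E'
from workcell import bot
import cv2,pickle
o=bot.observe();c=bot.read_camera("wrist")
pickle.dump((o,c),open("w4.pkl","wb"))
cv2.imwrite("pics/w4.png",cv2.resize(c["color"][:,:,::-1],(800,600),interpolation=cv2.INTER_CUBIC))
print(o["t"],o["eef_pos"])
E
```

```text
12.1667 [508.58983787 -71.1571721  190.02985105]
```

View pics/w4.png

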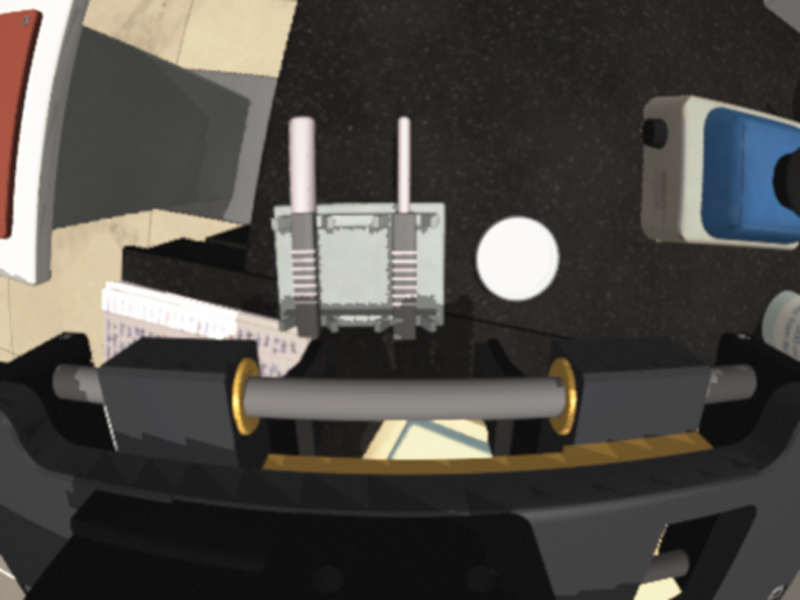

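The slim drift lies in both notches: tip at (403,118), handle end at (403,339), parallel to the thick drift. The dish is untouched, so I hand in.

```bash
python3 -c "
from workcell import bot
print(bot.sign_off())"
```

```text
the job is handed in; nothing more can be done
None
```

The stuck insert was pushed out of its bore and lies in the tray, the slim drift is back in its place on the stand, and the job was handed in at about 12 s; sign-off returned no verdict.

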